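# Sort the ground bushings into their trays by size

### The job

Four freshly ground steel bushings (the round steel rings with a bore right through) stand about the bench among other parts: sort them by size into the four black square trays, the smallest bushing into the smallest tray, the next size into the next larger tray, and so on up to the largest in the largest. Leave each standing upright, flat on the floor of its tray, and let go of it. Do not move the two solid steel plugs.

Things in the scene. Friction and masses are not known exactly. Their poses are not given: they have to be found in the camera images.
- bushing_small: The smallest of the four bushings: a loose bright steel ring standing upright on the bench, outside diameter 26 mm, with a round bore of 14 mm right through, 45 mm tall, about 130 g. Origin: centre of its underside (on the bore's axis); z is its axis, up.
- bushing_medium: The second smallest of the four bushings: a loose bright steel ring standing upright on the bench, outside diameter 38 mm, with a round bore of 24 mm right through, 45 mm tall, about 240 g. Origin: centre of its underside (on the bore's axis); z is its axis, up.
- bushing_large: The second largest of the four bushings: a loose bright steel ring standing upright on the bench, outside diameter 50 mm, with a round bore of 34 mm right through, 45 mm tall, about 370 g. Origin: centre of its underside (on the bore's axis); z is its axis, up.
- bushing_xlarge: The largest of the four bushings: a loose bright steel ring standing upright on the bench, outside diameter 62 mm, with a round bore of 44 mm right through, 45 mm tall, about 530 g. Origin: centre of its underside (on the bore's axis); z is its axis, up.
- tray_small: The smallest of the four trays: a shallow open square tray of black plastic, fixed to the bench, 60 mm square outside, 52 mm square inside, walls 4 mm thick, rim 18 mm above the bench, inner floor 4 mm above the bench. Origin: centre of its underside, on the bench; x and y run parallel to its sides, z up.
- tray_medium: The second smallest of the four trays: a shallow open square tray of black plastic, fixed to the bench, 72 mm square outside, 64 mm square inside, walls 4 mm thick, rim 18 mm above the bench, inner floor 4 mm above the bench. Origin: centre of its underside, on the bench; x and y run parallel to its sides, z up.
- tray_large: The second largest of the four trays: a shallow open square tray of black plastic, fixed to the bench, 84 mm square outside, 76 mm square inside, walls 4 mm thick, rim 18 mm above the bench, inner floor 4 mm above the bench. Origin: centre of its underside, on the bench; x and y run parallel to its sides, z up.
- tray_xlarge: The largest of the four trays: a shallow open square tray of black plastic, fixed to the bench, 96 mm square outside, 88 mm square inside, walls 4 mm thick, rim 18 mm above the bench, inner floor 4 mm above the bench. Origin: centre of its underside, on the bench; x and y run parallel to its sides, z up.
- plug_medium: Solid steel plug, not to be moved: a loose upright cylinder without any bore, 38 mm in diameter, 45 mm tall, 400 g. Origin: centre of its underside; z up.
- plug_large: Solid steel plug, not to be moved: a loose upright cylinder without any bore, 50 mm in diameter, 45 mm tall, 690 g. Origin: centre of its underside; z up.
Things that resemble listed ones, but are neither listed nor needed, are in the scene too. What is shaped like the bushing_large but red, turquoise or yellow is not meant.

How it is judged:
At the end, for the whole second after the job is handed in: Each of the four bushings stands in the tray of its own size rank: its axis within 20 mm of the tray's centre (the walls hold it there), its underside on the tray's floor (less than 9 mm above the bench), upright within 0.12 rad, and at rest (horizontal distance between bushing_small and tray_small below 0.02 m and z of bushing_small in the frame of tray_small below 0.009 m and angle between the z axis of bushing_small and the z axis of tray_small, either way round below 0.12 rad and linear speed of each of bushing_small, bushing_medium, bushing_large, bushing_xlarge below 0.02 m/s and horizontal distance between bushing_medium and tray_medium below 0.02 m and z of bushing_medium in the frame of tray_medium below 0.009 m and angle between the z axis of bushing_medium and the z axis of tray_medium, either way round below 0.12 rad and horizontal distance between bushing_large and tray_large below 0.02 m and z of bushing_large in the frame of tray_large below 0.009 m and angle between the z axis of bushing_large and the z axis of tray_large, either way round below 0.12 rad and horizontal distance between bushing_xlarge and tray_xlarge below 0.02 m and z of bushing_xlarge in the frame of tray_xlarge below 0.009 m and angle between the z axis of bushing_xlarge and the z axis of tray_xlarge, either way round below 0.12 rad); the robot touches nothing.
It fails at once if the solid plug medium is moved more than 20 mm (distance of plug_medium from where it was at the start of the episode above 0.02 m).
It fails at once if the solid plug large is moved more than 20 mm (distance of plug_large from where it was at the start of the episode above 0.02 m).
It also fails if it takes over 107 s, if anything falls off the work surface, if the arm or the gripper's body presses on something with over 40 N, if the wrist force passes 120 N, or if a joint passes its speed limit or range.

### The arm

A 6-joint arm with a two-finger parallel gripper is mounted at the origin on the work surface. World frame = base frame: x ahead of the robot, y to its left, z up, the work surface at z = 0. Lengths are in m, angles in rad, forces in N, time in s.
With the tool pointing down it reaches from about 0.25 to 0.775 m from the base axis. Payload 4 kg.
Tool frame: the origin (TCP) lies on the centre line of the jaws, within the pads' length; the fingertips stand 25 mm ahead of it and the grasp point (between the pads) lies 6 mm ahead of it; z points along the fingers, y is the line along which they close (so a half turn about z gives the same grasp; the last joint's range is limited). The gripper opens to 94 mm and grips with 3 to 60 N. Pads are 16 mm wide; open, the fingers measure 119 mm over their backs; the gripper's body (75 mm by 177 mm) begins 78 mm behind the grasp point.
Start: joints at [1.072, 0.087, 1.371, -0, 1.684, -0.103], TCP at [0.212, 0.507, 0.207] pointing down, gripper open.
Joint ranges: [-3.1, 3.1], [-0.76, 2.03], [0.27, 2.55], [-1.08, 4.22], [0.17, 2.65], [-2.57, 2.57]. Speed limits (rad/s): [2.79, 2.79, 3.14, 3.14, 3.14, 3.14].

### API

Orientations are given as [roll, pitch, yaw] about the fixed x, y, z axes, in that order (R = Rz(yaw) Ry(pitch) Rx(roll)).
In Python, from bench import sensors, optics, ticket gives the robot as it stands.
- The arm moves only by the tool send_rows, never from a script. Its argument "rows" is a list of rows, each a list of 6 numbers: the shift along the world's x, y, z in mm, then the turn, a rotation vector about the world's x, y, z in rad. In form: [[x, y, z, wx, wy, wz], ...]. A call has 1 to 8 rows; each row shifts and turns the commanded pose from where the row before left it; what a row does not reach is not made up. A row lasts 1/12 s, in which the tool goes at most 41.7 mm and 7.16 degrees, less where a joint would pass 70% of its speed; a pose out of reach is approached as far as the arm can. A call is refused whole if a number of a shift passes 41.7 or a number of a turn 0.125, either way. A call with a gripper value outside its range is refused whole. "grip" is the finger opening in mm, from 0 to 94, set as the call begins (left out, the last holds). The fingers move at their own pace and stop on an object; the grip force is fixed at half the most. Time passes only in rows, so rows that do not move let the fingers close. It gives the time, the measured TCP pose, the force, the opening and the grip force at its end, in the units of the state.
- sensors.get_obs(): the state, without advancing time (a new reading comes with each control period).
- optics.snapshot(name): name is "scene" or "top" or "wrist"; returns the picture (400x640x3 uint8, red, green, blue); there is no depth.
- optics.camera_model(name): a dict with "vertical_fov" (degrees; the focal length in pixels is half the picture's height over the tangent of half this angle, whatever the lens; pixels are square), "cx", "cy" (the principal point, pixels), "R" (3x3) and "t" (3): a world point X has camera coordinates R X + t. Camera axes: x right, y down, z forward; pixel columns grow to the right and rows downward; lengths in m; the calibration is good to about 2 mm. A picture is of the moment at which its call begins: read the wrist's pose just before it. camera_model takes no time and is no camera call; for the wrist camera it gives the pose at the moment of the call.
- ticket.close_job(): hands the job in; it is judged then, once.
The state is a dict: "time": time; "joint_positions": joint angles; "qvel": joint speeds; "joint_torque": joint torques, N m; "tool_pos": TCP position; "ee_rot": TCP orientation; "wrist_force": force on the tool from outside, world axes, zero at the start; "wrist_torque": the same for the moment, N m; "width": finger opening in m; "finger_force": force on a finger pad.
Only numpy, scipy, OpenCV 4.12 (cv2) and the standard library are available. Lean on these libraries where they do the work, as an engineer would, in place of code of your own. Each camera call takes 0.05 s, during which the arm holds its last target. There are 200 camera calls.

## Working session

There is one attempt and no reset: what is moved stays moved. The work goes in short steps, Python scripts to look and compute and a tool call to move; the robot and the scene stay as the last step left them, time stands still between calls to the robot, and variables do not carry over. Pictures are saved under pics/ and viewed, at most 14 in all, crops included, and the job is handed in when it is done.

Besides the shell and the picture viewer there is one more tool, called after "Call:" as a command line: name --pt "numbers of a row" for each row, then --argument value for the rest. send_rows: Moves the arm, as the interface text tells. Its arguments: {"type":"object","properties":{"rows":{"type":"array"},"grip":{"type":"number"}},"required":["rows"]}

```bash
mkdir -p pics; cat > h.py <<'E'
import numpy as np,cv2
from bench import sensors,optics,ticket
def snap(n,f):
    m=optics.camera_model(n); im=optics.snapshot(n); cv2.imwrite('pics/'+f+'.png',im[:,:,::-1]); return im,m
def world(m,u,v,z):
    f=200/np.tan(np.radians(m['vertical_fov'])/2); R=np.array(m['R']);t=np.array(m['t'])
    d=R.T@np.array([(u-m['cx'])/f,(v-m['cy'])/f,1]); c=-R.T@t
    return c+d*(z-c[2])/d[2]
def pix(m,X):
    f=200/np.tan(np.radians(m['vertical_fov'])/2); p=np.array(m['R'])@np.array(X)+m['t']
    return p[:2]/p[2]*f+[m['cx'],m['cy']]
E
python3 - <<'E'
from h import *
for n in('top','scene'):
    im,m=snap(n,n+'0'); print(n,m)
o=sensors.get_obs();print(o['tool_pos'],o['ee_rot'],o['width'])
E
```

```text
top {'vertical_fov': 52.860976315139936, 'cx': 321.5754298432174, 'cy': 193.23611476171504, 'R': array([[ 0.00696231, -0.9999743 , -0.00171231],
       [-0.99254772, -0.00670226, -0.12167209],
       [ 0.12165748,  0.00254667, -0.99256887]]), 't': array([7.10722894e-04, 5.10970343e-01, 9.29148459e-01])}
scene {'vertical_fov': 50.53783505413133, 'cx': 315.66779883156187, 'cy': 198.3653367099926, 'R': array([[-0.09032386,  0.99574251,  0.01839712],
       [ 0.58646575,  0.06811024, -0.80710527],
       [-0.80492206, -0.06211158, -0.59012086]]), 't': array([ 0.04927267, -0.26651921,  1.55478959])}
[0.21182699 0.50706072 0.20563971] [-3.13966332e+00 -1.61200348e-04  2.74582754e+00] 0.09421466170005138
```

View pics/top0.png

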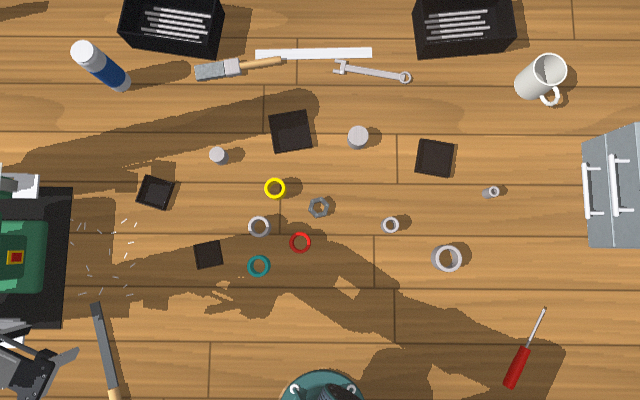

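View pics/scene0.png

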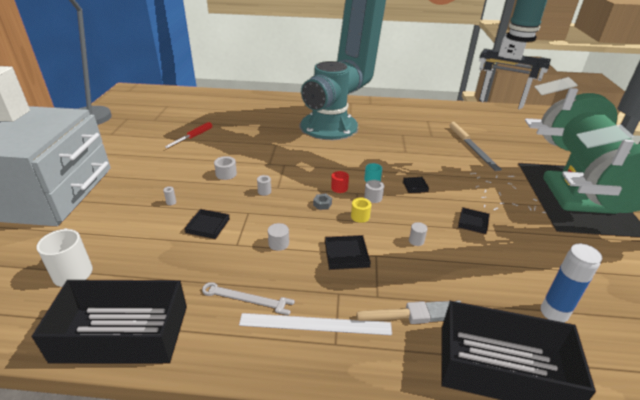

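```bash
python3 - <<'E'
import cv2
im=cv2.imread('pics/top0.png')
for n,x,y in(('a',130,100),('b',325,120)):
    c=cv2.resize(im[y:y+150 if n=='b' else y+180,x:x+195],None,fx=4 if n=='b' else 3.33,fy=4 if n=='b' else 3.33,interpolation=cv2.INTER_CUBIC);cv2.imwrite(f'pics/c{n}.png',c)
E
```

```text
(no output)
```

View pics/ca.png

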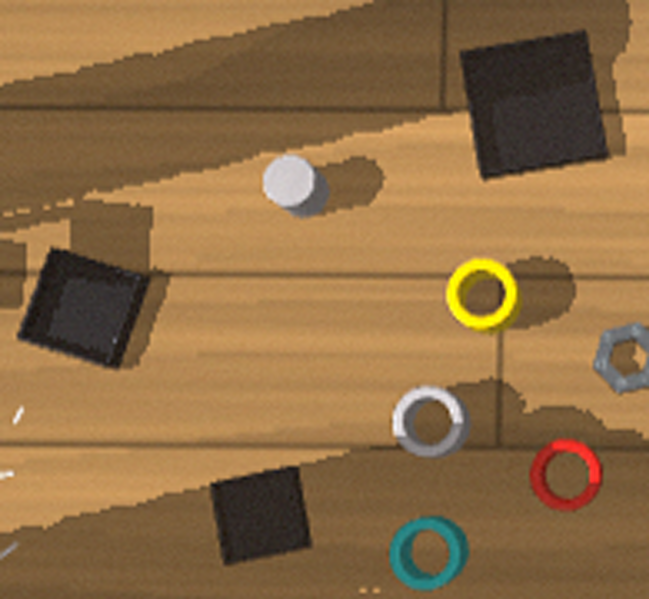

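View pics/cb.png

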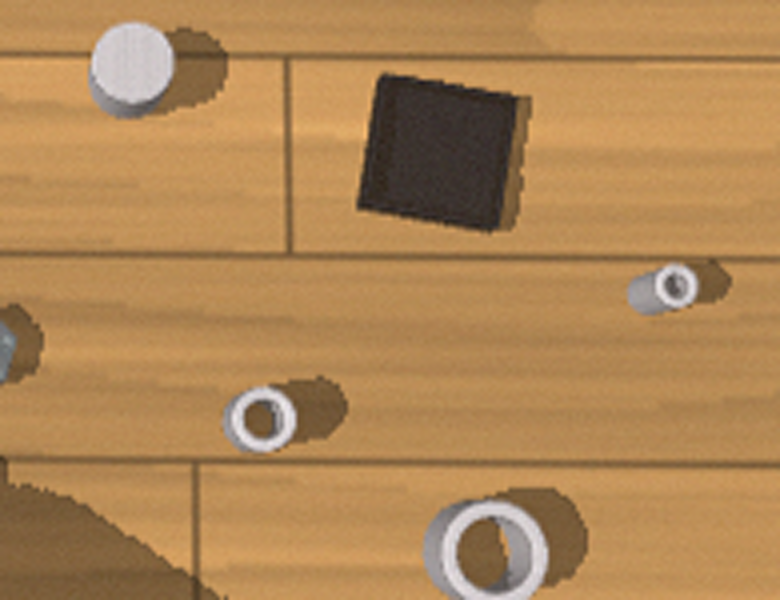

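```bash
python3 - <<'E'
from h import *
m=optics.camera_model('top')
A=lambda p:((p[0]+.5)/3.333-.5+130,(p[1]+.5)/3.333-.5+100)
B=lambda p:((p[0]+.5)/4-.5+325,(p[1]+.5)/4-.5+120)
T={'xl':(A,[(461,50),(585,30),(609,157),(484,179)]),'m':(A,[(52,248),(150,273),(121,369),(18,339)]),'s':(A,[(211,484),(297,466),(311,546),(224,565)]),'l':(B,[(380,73),(519,95),(498,233),(357,209)])}
for k,(F,c) in T.items():
    P=np.array([world(m,*F(p),.018)[:2] for p in c])
    e=np.roll(P,-1,0)-P
    print('tray',k,P.mean(0).round(4),np.linalg.norm(e,axis=1).round(4),np.degrees(np.arctan2(e[:,1],e[:,0])).round(0))
for k,F,x0,x1,y0,y1 in(('s',B,654,698,263,307),('m',B,230,297,386,451),('l',A,393,464,386,455),('xl',B,439,549,500,604),('plug',A,263,316,155,208),('plugL',B,91,175,22,104),('turq',A,390,462,516,583),('red',A,530,602,440,508),('yel',A,447,518,258,326),('nut',A,595,662,324,392)):
    c=world(m,*F(((x0+x1)/2,(y0+y1)/2)),.045 if k!='nut' else .02)
    a=world(m,*F((x0,(y0+y1)/2)),.045);b=world(m,*F((x1,(y0+y1)/2)),.045)
    print(k,c[:2].round(4),round(np.linalg.norm(a-b),4))
print(optics.camera_model('wrist'))
E
```

```text
tray xl [0.6674 0.083 ] [0.0935 0.0984 0.0933 0.0996] [ -80. -169.  101.   11.]
tray m [0.5134 0.4073] [0.0748 0.0724 0.0788 0.0701] [-104.  166.   74.  -17.]
tray s [0.3648 0.2735] [0.0625 0.0577 0.0628 0.0582] [ -78. -168.  103.   12.]
tray l [ 0.6021 -0.2706] [0.086  0.0873 0.0865 0.0864] [-99. 170.  81. -11.]
s [ 0.5176 -0.4005] 0.0259
m [ 0.4376 -0.1569] 0.039
l [0.4318 0.1513] 0.0496
xl [ 0.3617 -0.2886] 0.0634
plug [0.6015 0.2551] 0.0379
plugL [ 0.6494 -0.0818] 0.0503
turq [0.3429 0.1507] 0.0498
red [0.3953 0.0546] 0.0501
yel [0.5227 0.1154] 0.0502
nut [0.4788 0.0121] 0.0471
{'vertical_fov': 61.051912149741774, 'cx': 319.677786660039, 'cy': 198.05961096793988, 'R': array([[ 0.38569388,  0.92262451, -0.00205948],
       [ 0.8976344 , -0.37472911,  0.23201418],
       [ 0.21329023, -0.09133511, -0.97271022]]), 't': array([-0.5490663 , -0.02383439,  0.38886916])}
```

Call:
send_rows --pt "15.7 -25.4 -5.4 0 0 0" --pt "15.7 -25.4 -5.4 0 0 0" --pt "15.7 -25.4 -5.4 0 0 0" --pt "15.7 -25.4 -5.4 0 0 0" --pt "15.7 -25.4 -5.4 0 0 0" --pt "15.7 -25.4 -5.4 0 0 0" --pt "15.7 -25.4 -5.4 0 0 0" --grip 68

```text
time: 0.68
tool_pos: [0.3222, 0.3282, 0.1682]
ee_rot: [-3.141, -0.0, 2.746]
wrist_force: [0.1, 0.2, 0.2]
width: 0.0681
finger_force: 0.0
```

Call:
send_rows --pt "15.7 -25.4 -5.4 0 0 0" --pt "15.7 -25.4 -5.4 0 0 0" --pt "15.7 -25.4 -5.4 0 0 0" --pt "15.7 -25.4 -5.4 0 0 0" --pt "15.7 -25.4 -5.4 0 0 0" --pt "15.7 -25.4 -5.4 0 0 0" --pt "15.7 -25.4 -5.4 0 0 0" --pt "0 0 0 0 0 0"

```text
time: 1.35
tool_pos: [0.4329, 0.1478, 0.1293]
ee_rot: [-3.138, -0.001, 2.74]
wrist_force: [0.2, 0.5, 1.0]
width: 0.0679
finger_force: 0.0
```

```bash
python3 - <<'E'
from h import *
im,m=snap('wrist','w1'); print(pix(m,[.4318,.1513,.045])); o=sensors.get_obs();print(o['tool_pos'],o['ee_rot'],o['width'],o['time'])
E
```

```text
[323.59897981 200.71932007]
[0.43199714 0.14985885 0.12985543] [-3.13998841e+00 -1.99454133e-03  2.74124584e+00] 0.06800160473754586 1.4
```

View pics/w1.png

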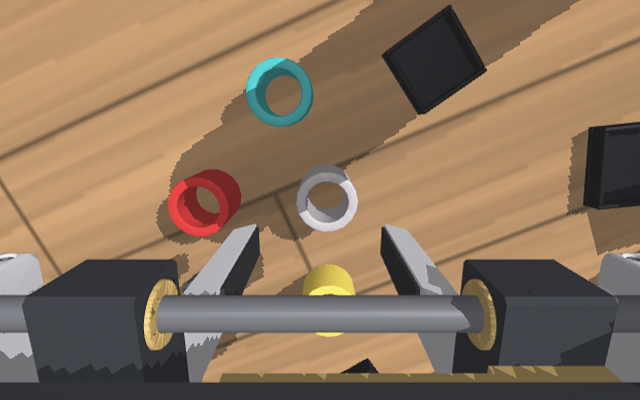

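Call:
send_rows --pt "0 0 -20 0 0 0" --pt "0 0 -20 0 0 0" --pt "0 0 -20 0 0 0" --pt "0 0 -17 0 0 0" --pt "0 0 -10 0 0 0" --pt "0 0 0 0 0 0"

```text
time: 1.9
tool_pos: [0.4294, 0.1523, 0.0416]
ee_rot: [-3.139, -0.005, 2.747]
wrist_force: [-1.8, 0.0, -0.3]
width: 0.0681
finger_force: 0.0
```

Call:
send_rows --pt "0 0 0 0 0 0" --pt "0 0 0 0 0 0" --pt "0 0 0 0 0 0" --pt "0 0 0 0 0 0" --pt "0 0 0 0 0 0" --pt "0 0 0 0 0 0" --grip 40

```text
time: 2.4
tool_pos: [0.4332, 0.1517, 0.0464]
ee_rot: [3.141, 0.003, 2.746]
wrist_force: [-0.9, -0.6, 6.0]
width: 0.04
finger_force: 3.0
```

Call:
send_rows --pt "0 0 5 0 0 0" --pt "0 0 10 0 0 0" --pt "0 0 15 0 0 0" --pt "0 0 20 0 0 0" --pt "0 0 20 0 0 0" --pt "0 0 15 0 0 0" --pt "0 0 0 0 0 0" --pt "0 0 0 0 0 0"

```text
time: 3.07
tool_pos: [0.4326, 0.1521, 0.1305]
ee_rot: [3.14, 0.002, 2.746]
wrist_force: [-0.7, -0.0, -0.1]
width: 0.0403
finger_force: 0.0
```

```bash
python3 - <<'E'
from h import *
im,m=snap('wrist','w2'); print(pix(m,[.4318,.1513,.045])); o=sensors.get_obs();print(o)
E
```

```text
[318.23669826 202.43075814]
{'time': 3.1167, 'joint_positions': array([ 2.14185795e-01, -9.17580853e-02,  1.70377001e+00,  9.25970001e-05,
        1.52932300e+00, -9.60818191e-01]), 'qvel': array([ 6.26611059e-04,  1.78683383e-02,  3.02943990e-02, -2.38343478e-03,
       -7.17055482e-05, -1.11437790e-03]), 'joint_torque': array([ 5.37912478e-03, -2.63816464e+01, -3.04142797e+01,  3.11687181e-02,
        4.56505967e-02,  5.60708941e-04]), 'tool_pos': array([0.43175948, 0.15187398, 0.12906795]), 'ee_rot': array([3.14136918e+00, 1.58252113e-04, 2.74579647e+00]), 'wrist_force': array([-0.83433634, -0.76857477,  0.02023959]), 'wrist_torque': array([-0.01664953,  0.02867176, -0.01839493]), 'finger_force': 0.0, 'width': 0.040031866799865964}
```

View pics/w2.png

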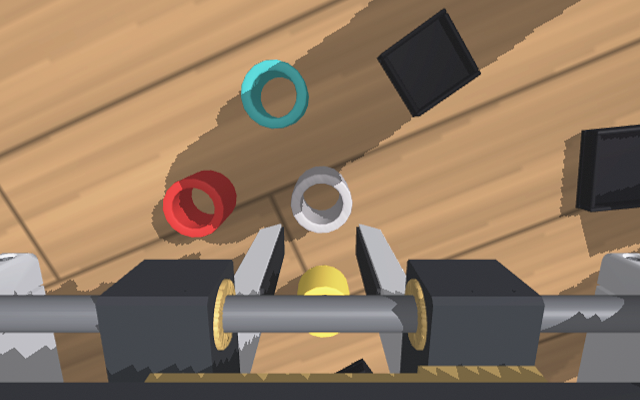

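```bash
python3 - <<'E'
from h import *
from scipy.spatial.transform import Rotation as Ro
m=optics.camera_model('wrist');o=sensors.get_obs()
R=Ro.from_euler('xyz',o['ee_rot']).as_matrix()
print('cam in tool',R.T@(-np.array(m['R']).T@m['t']-o['tool_pos']), np.array(m['R'])@R)
for w in(-.02,.02,-.0325,.0325):
  for dz in(0.025,0.006,-.02):
    for dx in(-.008,.008): print(w,dz,dx,pix(m,o['tool_pos']+R@[dx,w,dz]).round())
E
```

```text
cam in tool [ 6.69334890e-02  2.69524080e-06 -1.77024694e-01] [[-1.96893510e-04  9.99999977e-01  8.98176532e-05]
 [-9.72658260e-01 -1.70650762e-04 -2.32240995e-01]
 [-2.32240974e-01 -1.33088627e-04  9.72658271e-01]]
-0.02 0.025 -0.008 [288. 239.]
-0.02 0.025 0.008 [287. 215.]
-0.02 0.006 -0.008 [285. 251.]
-0.02 0.006 0.008 [284. 224.]
-0.02 -0.02 -0.008 [280. 271.]
-0.02 -0.02 0.008 [279. 241.]
0.02 0.025 -0.008 [351. 239.]
0.02 0.025 0.008 [352. 215.]
0.02 0.006 -0.008 [354. 251.]
0.02 0.006 0.008 [355. 224.]
0.02 -0.02 -0.008 [360. 271.]
0.02 -0.02 0.008 [360. 241.]
-0.0325 0.025 -0.008 [268. 239.]
-0.0325 0.025 0.008 [267. 215.]
-0.0325 0.006 -0.008 [263. 251.]
-0.0325 0.006 0.008 [262. 224.]
-0.0325 -0.02 -0.008 [255. 271.]
-0.0325 -0.02 0.008 [253. 241.]
0.0325 0.025 -0.008 [371. 239.]
0.0325 0.025 0.008 [372. 215.]
0.0325 0.006 -0.008 [376. 251.]
0.0325 0.006 0.008 [377. 224.]
0.0325 -0.02 -0.008 [385. 271.]
0.0325 -0.02 0.008 [386. 241.]
```

Call:
send_rows --pt "0 0 0 0 0 0" --pt "0 0 0 0 0 0" --pt "0 0 -25 0 0 0" --pt "0 0 -25 0 0 0" --pt "0 0 -20 0 0 0" --pt "0 0 -15 0 0 0" --pt "0 0 0 0 0 0" --grip 68

```text
time: 3.7
tool_pos: [0.4281, 0.151, 0.0394]
ee_rot: [-3.136, -0.008, 2.746]
wrist_force: [-0.9, -0.4, -0.4]
width: 0.0678
finger_force: 0.0
```

Call:
send_rows --pt "0 0 -4 0 0 0" --pt "0 0 -4 0 0 0" --pt "0 0 -4 0 0 0" --pt "0 0 0 0 0 0" --pt "0 0 0 0 0 0"

```text
time: 4.12
tool_pos: [0.4322, 0.152, 0.0326]
ee_rot: [3.141, 0.001, 2.746]
wrist_force: [-0.4, -0.1, 0.2]
width: 0.0682
finger_force: 0.0
```

```bash
python3 - <<'E'
from h import *
im,m=snap('wrist','w3'); o=sensors.get_obs();print(o['tool_pos'],o['wrist_force'],o['width'])
E
```

```text
[0.43229939 0.15198394 0.03270301] [0.23795873 0.86614169 0.49975117] 0.067697936405551
```

View pics/w3.png

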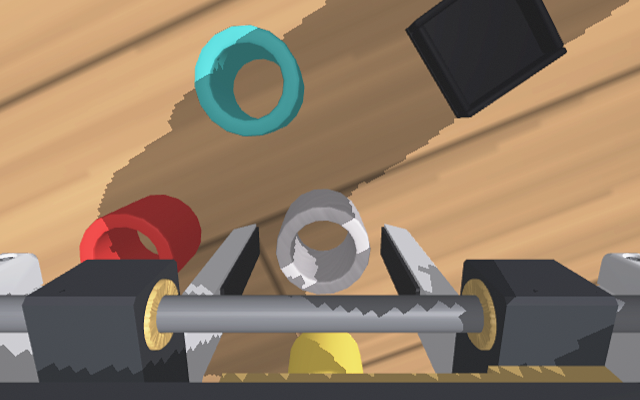

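Call:
send_rows --pt "0 0 -4 0 0 0" --pt "0 0 -4 0 0 0" --pt "0 0 -4 0 0 0" --pt "0 0 0 0 0 0" --pt "0 0 0 0 0 0"

```text
time: 4.58
tool_pos: [0.4314, 0.1518, 0.0196]
ee_rot: [-3.141, -0.001, 2.746]
wrist_force: [0.6, -0.1, 0.3]
width: 0.068
finger_force: 0.0
```

Call:
send_rows --pt "0 0 -4 0 0 0" --pt "0 0 -3 0 0 0" --pt "0 0 0 0 0 0" --pt "0 0 0 0 0 0"

```text
time: 4.92
tool_pos: [0.4316, 0.1519, 0.0128]
ee_rot: [-3.141, -0.001, 2.746]
wrist_force: [0.3, -1.1, 0.7]
width: 0.0679
finger_force: 0.0
```

Call:
send_rows --pt "0 0 0 0 0 0" --pt "0 0 0 0 0 0" --pt "0 0 0 0 0 0" --pt "0 0 0 0 0 0" --pt "0 0 0 0 0 0" --pt "0 0 0 0 0 0" --grip 44

```text
time: 5.42
tool_pos: [0.4323, 0.1523, 0.0134]
ee_rot: [3.14, 0.001, 2.746]
wrist_force: [1.2, 2.1, -0.3]
width: 0.05
finger_force: 30.0
```

Call:
send_rows --pt "0 0 0 0 0 0" --pt "0 0 0 0 0 0" --pt "0 0 6 0 0 0" --pt "0 0 0 0 0 0" --grip 58

```text
time: 5.75
tool_pos: [0.4323, 0.1518, 0.0201]
ee_rot: [3.141, 0.001, 2.746]
wrist_force: [0.1, -0.3, 0.9]
width: 0.0578
finger_force: 0.0
```

Call:
send_rows --pt "0 0 0 0 0 0" --pt "0 0 0 0 0 0" --pt "0 0 0 0 0 0" --pt "0 0 0 0 0 0" --pt "0 0 0 0 0 0" --grip 44

```text
time: 6.17
tool_pos: [0.4322, 0.1521, 0.0195]
ee_rot: [3.141, 0.001, 2.746]
wrist_force: [-0.2, 1.2, 2.5]
width: 0.0503
finger_force: 30.0
```

Call:
send_rows --pt "0 0 5 0 0 0" --pt "0 0 10 0 0 0" --pt "0 0 15 0 0 0" --pt "0 0 20 0 0 0" --pt "0 0 20 0 0 0" --pt "0 0 15 0 0 0" --pt "0 0 0 0 0 0" --pt "0 0 0 0 0 0"

```text
time: 6.83
tool_pos: [0.432, 0.1518, 0.1045]
ee_rot: [3.141, 0.001, 2.746]
wrist_force: [-1.0, 0.7, -4.1]
width: 0.0506
finger_force: 30.0
```

Call:
send_rows --pt "6 -14 0 0 0 0" --pt "12 -30 0 0 0 0" --pt "12 -30 0 0 0 0" --pt "12 -30 0 0 0 0" --pt "12 -30 0 0 0 0" --pt "12 -30 0 0 0 0" --pt "12 -30 0 0 0 0" --pt "12 -30 0 0 0 0"

```text
time: 7.5
tool_pos: [0.5206, -0.0734, 0.1016]
ee_rot: [-3.141, -0.005, 2.746]
wrist_force: [0.8, 0.9, -3.6]
width: 0.0502
finger_force: 30.0
```

Call:
send_rows --pt "12 -30 0 0 0 0" --pt "12 -30 0 0 0 0" --pt "12 -30 0 0 0 0" --pt "12 -30 0 0 0 0" --pt "12 -30 0 0 0 0" --pt "12 -30 0 0 0 0" --pt "8 -20 0 0 0 0" --pt "0 0 0 0 0 0"

```text
time: 8.17
tool_pos: [0.6011, -0.2764, 0.1003]
ee_rot: [-3.14, -0.003, 2.741]
wrist_force: [-1.1, 0.6, -3.9]
width: 0.0499
finger_force: 30.0
```

Call:
send_rows --pt "0 0 0 0 0 0" --pt "0 0 0 0 0 0" --pt "0 0 0 0 0 0"

```text
time: 8.42
tool_pos: [0.6011, -0.2706, 0.1029]
ee_rot: [3.141, -0.003, 2.747]
wrist_force: [-1.1, -0.9, -3.8]
width: 0.0501
finger_force: 30.0
```

Call:
send_rows --pt "0 0 -20 0 0 0" --pt "0 0 -20 0 0 0" --pt "0 0 -20 0 0 0" --pt "0 0 -12 0 0 0" --pt "0 0 -4 0 0 0" --pt "0 0 0 0 0 0" --pt "0 0 0 0 0 0" --pt "0 0 0 0 0 0"

```text
time: 9.08
tool_pos: [0.603, -0.2725, 0.0301]
ee_rot: [-3.141, 0.003, 2.746]
wrist_force: [-0.2, 0.2, -3.7]
width: 0.0501
finger_force: 30.0
```

Call:
send_rows --pt "0 0 -2 0 0 0" --pt "0 0 -1.5 0 0 0" --pt "0 0 0 0 0 0" --pt "0 0 0 0 0 0"

```text
time: 9.42
tool_pos: [0.6019, -0.2722, 0.0247]
ee_rot: [3.141, 0.0, 2.746]
wrist_force: [0.7, 0.2, -3.7]
width: 0.0506
finger_force: 30.0
```

Still hanging; lower until contact.

Call:
send_rows --pt "0 0 -1.5 0 0 0" --pt "0 0 0 0 0 0" --pt "0 0 0 0 0 0"

```text
time: 9.67
tool_pos: [0.6021, -0.2723, 0.0236]
ee_rot: [-3.142, 0.001, 2.746]
wrist_force: [-0.2, 0.3, -1.4]
width: 0.0505
finger_force: 30.0
```

Call:
send_rows --pt "0 0 -1 0 0 0" --pt "0 0 0 0 0 0" --pt "0 0 0 0 0 0"

```text
time: 9.92
tool_pos: [0.6022, -0.2724, 0.0236]
ee_rot: [-3.141, 0.001, 2.746]
wrist_force: [-3.2, 0.4, 5.1]
width: 0.0499
finger_force: 30.0
```

Call:
send_rows --pt "0 0 0 0 0 0" --pt "0 0 0 0 0 0" --pt "0 0 0 0 0 0" --pt "0 0 10 0 0 0" --pt "0 0 20 0 0 0" --pt "0 0 20 0 0 0" --pt "0 0 20 0 0 0" --pt "0 0 10 0 0 0" --grip 62

```text
time: 10.58
tool_pos: [0.6033, -0.2729, 0.1059]
ee_rot: [-3.141, 0.005, 2.746]
wrist_force: [0.4, 0.3, 0.4]
width: 0.0621
finger_force: 0.0
```

Call:
send_rows --pt "-17 -25.5 0 0 0 0" --pt "-17 -25.5 0 0 0 0" --pt "-17 -25.5 0 0 0 0" --pt "-17 -25.5 0 0 0 0" --pt "-16 -26 0 0 0 0" --pt "0 0 0 0 0 0" --pt "0 0 0 0 0 0" --pt "0 0 0 0 0 0" --grip 46

```text
time: 11.25
tool_pos: [0.518, -0.3997, 0.1019]
ee_rot: [3.141, -0.0, 2.746]
wrist_force: [0.8, -0.0, -0.9]
width: 0.0463
finger_force: 0.0
```

```bash
python3 - <<'E'
from h import *
im,m=snap('wrist','w4'); o=sensors.get_obs();print(o['tool_pos'],o['ee_rot'],o['width'],o['wrist_force'],pix(m,[.5176,-.4005,.045]))
E
```

```text
[ 0.51838133 -0.39927465  0.10199395] [ 3.14079484e+00 -3.96285460e-05  2.74654607e+00] 0.04590444501646035 [-0.08890783  0.14120815 -0.71792047] [318.44948684 212.99191071]
```

View pics/w4.png

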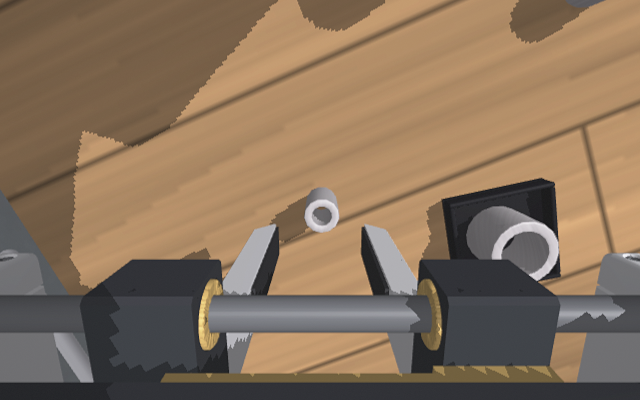

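Call:
send_rows --pt "0 0 -20 0 0 0" --pt "0 0 -20 0 0 0" --pt "0 0 -20 0 0 0" --pt "0 0 -15 0 0 0" --pt "0 0 -8 0 0 0" --pt "0 0 0 0 0 0" --pt "0 0 0 0 0 0"

```text
time: 11.88
tool_pos: [0.5185, -0.3993, 0.0192]
ee_rot: [3.141, -0.0, 2.747]
wrist_force: [-0.3, 0.4, 1.1]
width: 0.0459
finger_force: 0.0
```

Call:
send_rows --pt "0 0 0 0 0 0" --pt "0 0 0 0 0 0" --pt "0 0 0 0 0 0" --pt "0 0 0 0 0 0" --pt "0 0 0 0 0 0" --pt "0 0 0 0 0 0" --grip 20

```text
time: 12.38
tool_pos: [0.5188, -0.4003, 0.0206]
ee_rot: [3.141, 0.002, 2.746]
wrist_force: [-0.1, 2.3, 5.8]
width: 0.0259
finger_force: 30.0
```

Call:
send_rows --pt "0 0 5 0 0 0" --pt "0 0 10 0 0 0" --pt "0 0 15 0 0 0" --pt "0 0 20 0 0 0" --pt "0 0 20 0 0 0" --pt "0 0 15 0 0 0" --pt "0 0 0 0 0 0" --pt "0 0 0 0 0 0"

```text
time: 13.05
tool_pos: [0.518, -0.4007, 0.1051]
ee_rot: [-3.141, 0.002, 2.746]
wrist_force: [-0.4, -0.2, -1.5]
width: 0.0256
finger_force: 30.0
```

Call:
send_rows --pt "-7 30.6 0 0 0 0" --pt "-7 30.6 0 0 0 0" --pt "-7 30.6 0 0 0 0" --pt "-7 30.6 0 0 0 0" --pt "-7 30.6 0 0 0 0" --pt "-7 30.6 0 0 0 0" --pt "-7 30.6 0 0 0 0" --pt "-7 30.6 0 0 0 0"

```text
time: 13.72
tool_pos: [0.46, -0.1535, 0.1019]
ee_rot: [3.142, -0.004, 2.745]
wrist_force: [-0.1, -0.3, -1.4]
width: 0.0254
finger_force: 30.0
```

Call:
send_rows --pt "-7 30.6 0 0 0 0" --pt "-7 30.6 0 0 0 0" --pt "-7 30.6 0 0 0 0" --pt "-7 30.6 0 0 0 0" --pt "-7 30.6 0 0 0 0" --pt "-7 30.6 0 0 0 0" --pt "-7 30.6 0 0 0 0" --pt "-7 30.6 0 0 0 0"

```text
time: 14.38
tool_pos: [0.404, 0.0906, 0.1023]
ee_rot: [-3.14, -0.003, 2.745]
wrist_force: [1.2, 1.3, -2.1]
width: 0.0255
finger_force: 30.0
```

Call:
send_rows --pt "-7 30.6 0 0 0 0" --pt "-7 30.6 0 0 0 0" --pt "-7 30.6 0 0 0 0" --pt "-7 30.6 0 0 0 0" --pt "-7 30.6 0 0 0 0" --pt "-7 30.6 0 0 0 0" --pt "0 0 0 0 0 0" --pt "0 0 0 0 0 0"

```text
time: 15.05
tool_pos: [0.3624, 0.2734, 0.1023]
ee_rot: [-3.138, -0.002, 2.749]
wrist_force: [0.6, 0.7, -1.9]
width: 0.0257
finger_force: 30.0
```

Call:
send_rows --pt "0 0 0 0 0 0" --pt "0 0 0 0 0 0"

```text
time: 15.22
tool_pos: [0.3636, 0.2718, 0.1032]
ee_rot: [-3.14, -0.001, 2.745]
wrist_force: [-0.3, 0.3, -2.5]
width: 0.0256
finger_force: 30.0
```

Call:
send_rows --pt "0 0 -20 0 0 0" --pt "0 0 -20 0 0 0" --pt "0 0 -20 0 0 0" --pt "0 0 -13 0 0 0" --pt "0 0 -5 0 0 0" --pt "0 0 0 0 0 0" --pt "0 0 0 0 0 0" --pt "0 0 0 0 0 0"

```text
time: 15.88
tool_pos: [0.3646, 0.2728, 0.0266]
ee_rot: [3.14, 0.001, 2.745]
wrist_force: [-0.5, 0.1, -1.5]
width: 0.0258
finger_force: 30.0
```

Call:
send_rows --pt "0 0 -2 0 0 0" --pt "0 0 0 0 0 0" --pt "0 0 0 0 0 0" --pt "0 0 0 0 0 0"

```text
time: 16.22
tool_pos: [0.3645, 0.2732, 0.0246]
ee_rot: [3.141, 0.001, 2.746]
wrist_force: [0.6, -0.8, -0.2]
width: 0.0256
finger_force: 30.0
```

Call:
send_rows --pt "0 0 -1 0 0 0" --pt "0 0 0 0 0 0" --pt "0 0 0 0 0 0"

```text
time: 16.47
tool_pos: [0.3646, 0.2733, 0.0245]
ee_rot: [3.141, 0.002, 2.746]
wrist_force: [-0.8, -0.6, 4.7]
width: 0.0257
finger_force: 30.0
```

Call:
send_rows --pt "0 0 0 0 0 0" --pt "0 0 0 0 0 0" --pt "0 0 0 0 0 0" --pt "0 0 10 0 0 0" --pt "0 0 20 0 0 0" --pt "0 0 20 0 0 0" --pt "0 0 20 0 0 0" --pt "0 0 10 0 0 0" --grip 38

```text
time: 17.13
tool_pos: [0.365, 0.2738, 0.1063]
ee_rot: [3.138, 0.003, 2.746]
wrist_force: [0.2, 0.3, 0.3]
width: 0.0383
finger_force: 0.0
```

Call:
send_rows --pt "5.2 -30.7 0 0 0 0" --pt "5.2 -30.7 0 0 0 0" --pt "5.2 -30.7 0 0 0 0" --pt "5.2 -30.7 0 0 0 0" --pt "5.2 -30.7 0 0 0 0" --pt "5.2 -30.7 0 0 0 0" --pt "5.2 -30.7 0 0 0 0" --pt "5.2 -30.7 0 0 0 0" --grip 56

```text
time: 17.8
tool_pos: [0.4052, 0.0261, 0.1032]
ee_rot: [3.141, 0.0, 2.746]
wrist_force: [0.6, 0.1, 0.1]
width: 0.0556
finger_force: 0.0
```

Call:
send_rows --pt "5.2 -30.7 0 0 0 0" --pt "5.2 -30.7 0 0 0 0" --pt "5.2 -30.7 0 0 0 0" --pt "5.2 -30.7 0 0 0 0" --pt "5.2 -30.7 0 0 0 0" --pt "5.2 -30.7 0 0 0 0" --pt "0 0 0 0 0 0" --pt "0 0 0 0 0 0"

```text
time: 18.47
tool_pos: [0.4364, -0.1576, 0.1028]
ee_rot: [3.141, -0.001, 2.743]
wrist_force: [0.3, -0.4, 0.4]
width: 0.0561
finger_force: 0.0
```

```bash
python3 - <<'E'
from h import *
im,m=snap('wrist','w5'); o=sensors.get_obs();print(o['tool_pos'],o['ee_rot'],o['width'],o['wrist_force'],pix(m,[.4376,-.1569,.045]))
E
```

```text
[ 0.43629265 -0.15655507  0.10280432] [ 3.14078857e+00 -1.32469938e-03  2.74456684e+00] 0.055797717382476165 [ 0.26062043 -0.01295317 -0.50392548] [321.23522805 213.95679077]
```

View pics/w5.png

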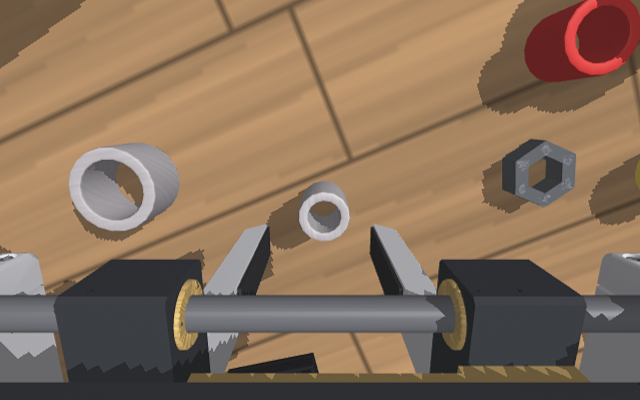

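Call:
send_rows --pt "0 0 -20 0 0 0" --pt "0 0 -20 0 0 0" --pt "0 0 -20 0 0 0" --pt "0 0 -15 0 0 0" --pt "0 0 -9 0 0 0" --pt "0 0 0 0 0 0" --pt "0 0 0 0 0 0"

```text
time: 19.1
tool_pos: [0.4366, -0.1557, 0.0192]
ee_rot: [3.141, -0.001, 2.747]
wrist_force: [0.9, -0.9, 0.0]
width: 0.056
finger_force: 0.0
```

Call:
send_rows --pt "0 0 0 0 0 0" --pt "0 0 0 0 0 0" --pt "0 0 0 0 0 0" --pt "0 0 0 0 0 0" --pt "0 0 0 0 0 0" --pt "0 0 0 0 0 0" --grip 32

```text
time: 19.6
tool_pos: [0.4377, -0.1564, 0.0203]
ee_rot: [3.14, 0.002, 2.746]
wrist_force: [-0.6, 3.3, 5.8]
width: 0.0366
finger_force: 29.7
```

Call:
send_rows --pt "0 0 5 0 0 0" --pt "0 0 10 0 0 0" --pt "0 0 15 0 0 0" --pt "0 0 20 0 0 0" --pt "0 0 20 0 0 0" --pt "0 0 15 0 0 0" --pt "0 0 0 0 0 0" --pt "0 0 0 0 0 0"

```text
time: 20.27
tool_pos: [0.4369, -0.1572, 0.1047]
ee_rot: [-3.141, 0.002, 2.746]
wrist_force: [-0.0, -1.1, -3.0]
width: 0.0371
finger_force: 29.7
```

Call:
send_rows --pt "4 20 0 0 0 0" --pt "4.25 32 0 0 0 0" --pt "4.25 32 0 0 0 0" --pt "4.25 32 0 0 0 0" --pt "4.25 32 0 0 0 0" --pt "4.25 32 0 0 0 0" --pt "4.25 32 0 0 0 0" --pt "4.25 32 0 0 0 0"

```text
time: 20.93
tool_pos: [0.469, 0.0885, 0.102]
ee_rot: [-3.14, -0.003, 2.746]
wrist_force: [0.2, -0.3, -1.7]
width: 0.0363
finger_force: 29.7
```

Call:
send_rows --pt "4.25 32 0 0 0 0" --pt "4.25 32 0 0 0 0" --pt "4.25 32 0 0 0 0" --pt "4.25 32 0 0 0 0" --pt "4.25 32 0 0 0 0" --pt "4.25 32 0 0 0 0" --pt "4.25 32 0 0 0 0" --pt "4.25 32 0 0 0 0"

```text
time: 21.6
tool_pos: [0.5032, 0.3441, 0.1014]
ee_rot: [-3.138, -0.002, 2.746]
wrist_force: [-0.2, -0.0, -2.9]
width: 0.037
finger_force: 29.7
```

Call:
send_rows --pt "4.25 32 0 0 0 0" --pt "4.25 32 0 0 0 0" --pt "0 0 0 0 0 0" --pt "0 0 0 0 0 0" --pt "0 0 0 0 0 0" --pt "0 0 0 0 0 0"

```text
time: 22.1
tool_pos: [0.5125, 0.4058, 0.1029]
ee_rot: [-3.139, -0.001, 2.745]
wrist_force: [0.2, 0.3, -3.1]
width: 0.0366
finger_force: 29.7
```

```bash
python3 - <<'E'
from h import *
im,m=snap('wrist','w6'); o=sensors.get_obs();print(o['tool_pos'],o['ee_rot'],o['width'],o['wrist_force'])
E
```

```text
[0.51273293 0.40579056 0.10341008] [-3.14007373e+00 -5.67969858e-04  2.74442169e+00] 0.037005439968323214 [ 0.23663763  0.398142   -3.2746565 ]
```

View pics/w6.png

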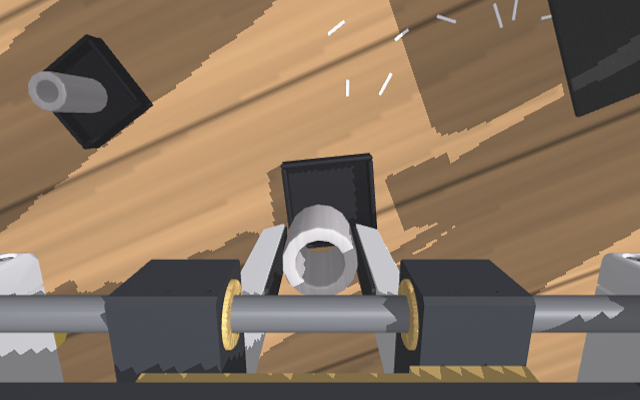

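Call:
send_rows --pt "0 1 -20 0 0 0" --pt "0 0 -20 0 0 0" --pt "0 0 -20 0 0 0" --pt "0 0 -13 0 0 0" --pt "0 0 -5 0 0 0" --pt "0 0 0 0 0 0" --pt "0 0 0 0 0 0" --pt "0 0 0 0 0 0"

```text
time: 22.82
tool_pos: [0.5137, 0.4086, 0.0273]
ee_rot: [3.139, 0.001, 2.745]
wrist_force: [0.2, -0.6, -2.1]
width: 0.0364
finger_force: 29.7
```

Call:
send_rows --pt "0 0 -2 0 0 0" --pt "0 0 0 0 0 0" --pt "0 0 0 0 0 0" --pt "0 0 0 0 0 0"

```text
time: 23.15
tool_pos: [0.5131, 0.4085, 0.0244]
ee_rot: [3.141, 0.0, 2.746]
wrist_force: [-0.2, 0.2, -1.7]
width: 0.0366
finger_force: 29.7
```

Call:
send_rows --pt "0 0 -1 0 0 0" --pt "0 0 0 0 0 0" --pt "0 0 0 0 0 0"

```text
time: 23.4
tool_pos: [0.5131, 0.4085, 0.0243]
ee_rot: [3.141, 0.001, 2.746]
wrist_force: [-1.3, -1.4, 4.8]
width: 0.0364
finger_force: 29.7
```

Call:
send_rows --pt "0 0 0 0 0 0" --pt "0 0 0 0 0 0" --pt "0 0 0 0 0 0" --pt "0 0 10 0 0 0" --pt "0 0 20 0 0 0" --pt "0 0 20 0 0 0" --pt "0 0 20 0 0 0" --pt "0 0 10 0 0 0" --grip 50

```text
time: 24.07
tool_pos: [0.5142, 0.4092, 0.107]
ee_rot: [3.137, 0.003, 2.746]
wrist_force: [0.9, 0.0, 0.3]
width: 0.05
finger_force: 0.0
```

Call:
send_rows --pt "-6.9 -31.7 0 0 0 0" --pt "-6.9 -31.7 0 0 0 0" --pt "-6.9 -31.7 0 0 0 0" --pt "-6.9 -31.7 0 0 0 0" --pt "-6.9 -31.7 0 0 0 0" --pt "-6.9 -31.7 0 0 0 0" --pt "-6.9 -31.7 0 0 0 0" --pt "-6.9 -31.7 0 0 0 0" --grip 82

```text
time: 24.73
tool_pos: [0.4571, 0.1533, 0.1032]
ee_rot: [3.141, 0.0, 2.746]
wrist_force: [-0.9, 0.5, 0.2]
width: 0.082
finger_force: 0.0
```

Call:
send_rows --pt "-6.9 -31.7 0 0 0 0" --pt "-6.9 -31.7 0 0 0 0" --pt "-6.9 -31.7 0 0 0 0" --pt "-6.9 -31.7 0 0 0 0" --pt "-6.9 -31.7 0 0 0 0" --pt "-6.9 -31.7 0 0 0 0" --pt "-6.9 -31.7 0 0 0 0" --pt "-6.9 -31.7 0 0 0 0"

```text
time: 25.4
tool_pos: [0.4019, -0.1003, 0.1034]
ee_rot: [3.141, 0.001, 2.746]
wrist_force: [1.1, -0.4, 0.8]
width: 0.082
finger_force: 0.0
```

Call:
send_rows --pt "-6.9 -31.7 0 0 0 0" --pt "-6.9 -31.7 0 0 0 0" --pt "-6.9 -31.7 0 0 0 0" --pt "-6.9 -31.7 0 0 0 0" --pt "-6.9 -31.7 0 0 0 0" --pt "-6.9 -31.7 0 0 0 0" --pt "0 0 0 0 0 0" --pt "0 0 0 0 0 0"

```text
time: 26.07
tool_pos: [0.3606, -0.2901, 0.103]
ee_rot: [3.141, -0.0, 2.743]
wrist_force: [-0.1, -0.6, 0.1]
width: 0.0823
finger_force: 0.0
```

```bash
python3 - <<'E'
from h import *
im,m=snap('wrist','w7'); o=sensors.get_obs();print(o['tool_pos'],o['ee_rot'],o['width'],o['wrist_force'],pix(m,[.3617,-.2886,.045]))
E
```

```text
[ 0.36087524 -0.28897592  0.10293629] [ 3.14054448e+00 -5.62034887e-04  2.74432304e+00] 0.08169753693022992 [0.48430619 0.5204107  0.86077427] [322.15394892 213.31462428]
```

View pics/w7.png

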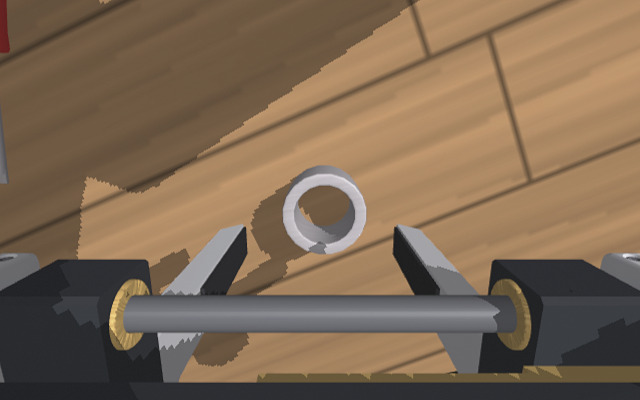

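The extra-large bushing (324,212) is centred between the jaws.

Call:
send_rows --pt "0 0 -20 0 0 0" --pt "0 0 -20 0 0 0" --pt "0 0 -20 0 0 0" --pt "0 0 -15 0 0 0" --pt "0 0 -9 0 0 0" --pt "0 0 0 0 0 0" --pt "0 0 0 0 0 0"

```text
time: 26.7
tool_pos: [0.3614, -0.2882, 0.0192]
ee_rot: [3.141, -0.0, 2.747]
wrist_force: [-0.3, -0.0, -0.1]
width: 0.0819
finger_force: 0.0
```

Call:
send_rows --pt "0 0 0 0 0 0" --pt "0 0 0 0 0 0" --pt "0 0 0 0 0 0" --pt "0 0 0 0 0 0" --pt "0 0 0 0 0 0" --pt "0 0 0 0 0 0" --grip 55

```text
time: 27.2
tool_pos: [0.3623, -0.2883, 0.0202]
ee_rot: [3.139, 0.002, 2.745]
wrist_force: [1.7, 4.8, 5.7]
width: 0.0616
finger_force: 30.0
```

Call:
send_rows --pt "0 0 5 0 0 0" --pt "0 0 10 0 0 0" --pt "0 0 15 0 0 0" --pt "0 0 20 0 0 0" --pt "0 0 20 0 0 0" --pt "0 0 15 0 0 0" --pt "0 0 0 0 0 0" --pt "0 0 0 0 0 0"

```text
time: 27.87
tool_pos: [0.361, -0.2897, 0.1044]
ee_rot: [-3.14, 0.001, 2.745]
wrist_force: [-0.8, -0.8, -6.4]
width: 0.0615
finger_force: 30.0
```

Call:
send_rows --pt "10 12 0 0 0 0" --pt "20 24.5 0 0 0 0" --pt "20 24.5 0 0 0 0" --pt "20 24.5 0 0 0 0" --pt "20 24.5 0 0 0 0" --pt "20 24.5 0 0 0 0" --pt "20 24.5 0 0 0 0" --pt "20 24.5 0 0 0 0"

```text
time: 28.53
tool_pos: [0.5103, -0.1041, 0.1015]
ee_rot: [-3.141, -0.004, 2.746]
wrist_force: [1.1, -0.8, -5.4]
width: 0.0618
finger_force: 30.0
```

Call:
send_rows --pt "20 24.5 0 0 0 0" --pt "20 24.5 0 0 0 0" --pt "20 24.5 0 0 0 0" --pt "20 24.5 0 0 0 0" --pt "20 24.5 0 0 0 0" --pt "20 24.5 0 0 0 0" --pt "20 24.5 0 0 0 0" --pt "16 17 0 0 0 0"

```text
time: 29.2
tool_pos: [0.6667, 0.0852, 0.1004]
ee_rot: [-3.14, -0.005, 2.747]
wrist_force: [0.7, -0.7, -5.0]
width: 0.0615
finger_force: 30.0
```

Call:
send_rows --pt "0 0 0 0 0 0" --pt "0 0 0 0 0 0" --pt "0 0 0 0 0 0" --pt "0 0 0 0 0 0"

```text
time: 29.53
tool_pos: [0.6659, 0.0818, 0.1026]
ee_rot: [-3.14, -0.002, 2.745]
wrist_force: [-0.6, 0.6, -5.8]
width: 0.0617
finger_force: 30.0
```

Call:
send_rows --pt "1 1 -20 0 0 0" --pt "0 0 -20 0 0 0" --pt "0 0 -20 0 0 0" --pt "0 0 -13 0 0 0" --pt "0 0 -5 0 0 0" --pt "0 0 0 0 0 0" --pt "0 0 0 0 0 0" --pt "0 0 0 0 0 0"

```text
time: 30.2
tool_pos: [0.6691, 0.0838, 0.0275]
ee_rot: [3.14, 0.003, 2.746]
wrist_force: [-0.4, -0.2, -5.3]
width: 0.0613
finger_force: 30.0
```

Call:
send_rows --pt "0 0 -2 0 0 0" --pt "0 0 0 0 0 0" --pt "0 0 0 0 0 0" --pt "0 0 0 0 0 0"

```text
time: 30.53
tool_pos: [0.6683, 0.084, 0.0243]
ee_rot: [3.141, 0.0, 2.746]
wrist_force: [-0.1, 0.5, -5.3]
width: 0.0615
finger_force: 30.0
```

Call:
send_rows --pt "0 0 -1 0 0 0" --pt "0 0 0 0 0 0" --pt "0 0 0 0 0 0"

```text
time: 30.78
tool_pos: [0.6683, 0.084, 0.0242]
ee_rot: [3.141, 0.001, 2.746]
wrist_force: [-2.0, 0.1, -0.6]
width: 0.0618
finger_force: 30.0
```

Touching down. Release, rise, move back out of the top camera's view, and check.

Call:
send_rows --pt "0 0 0 0 0 0" --pt "0 0 0 0 0 0" --pt "0 0 0 0 0 0" --pt "0 0 10 0 0 0" --pt "0 0 20 0 0 0" --pt "0 0 30 0 0 0" --pt "0 0 30 0 0 0" --pt "0 0 10 0 0 0" --grip 74

```text
time: 31.45
tool_pos: [0.671, 0.084, 0.1302]
ee_rot: [3.137, 0.01, 2.746]
wrist_force: [0.5, 0.8, 0.7]
width: 0.0742
finger_force: 0.0
```

Call:
send_rows --pt "-35 0 5 0 0 0" --pt "-35 0 5 0 0 0" --pt "-35 0 5 0 0 0" --pt "-35 0 5 0 0 0" --pt "-35 0 5 0 0 0" --pt "-35 0 0 0 0 0" --pt "-35 0 0 0 0 0" --pt "-35 0 0 0 0 0"

```text
time: 32.12
tool_pos: [0.3864, 0.0839, 0.148]
ee_rot: [3.141, 0.0, 2.746]
wrist_force: [-0.2, -0.1, 1.3]
width: 0.0741
finger_force: 0.0
```

Call:
send_rows --pt "0 -30 0 0 0 0" --pt "0 -30 0 0 0 0" --pt "0 -30 0 0 0 0" --pt "0 0 0 0 0 0" --pt "0 0 0 0 0 0" --pt "0 0 0 0 0 0"

```text
time: 32.62
tool_pos: [0.3881, -0.0058, 0.1481]
ee_rot: [3.141, -0.0, 2.745]
wrist_force: [-0.2, 0.5, -0.4]
width: 0.0744
finger_force: 0.0
```

```bash
python3 - <<'E'
from h import *
im,m=snap('top','top1')
cv2.imwrite('pics/t1.png',cv2.resize(im[100:290,120:520,::-1],None,fx=2,fy=2,interpolation=cv2.INTER_CUBIC))
for c in([.6674,.083],[.5134,.4073],[.3648,.2735],[.6021,-.2706]): print(((pix(m,c+[.049])-[120,100])*2).round())
E
```

```text
[338.  54.]
[ 60. 180.]
[168. 309.]
[636. 110.]
```

View pics/t1.png

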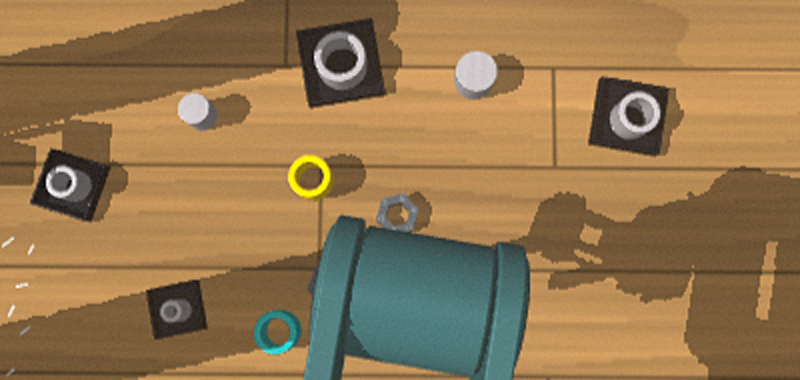

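All four bushings stand upright in their trays, with their tops within about 3 px of where they should be, and the plugs haven't moved.

```bash
python3 -c "
from bench import ticket
print(ticket.close_job())"
```

```text
the job is handed in; nothing more can be done
None
```

The four bushings are in their matching trays, upright and released; the plugs show no movement in the final picture, and I handed the job in at about 33 s (no verdict was returned).

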